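# Slide a standing ring binder up to the row

## Robot

A 7-joint arm with a two-finger parallel gripper is mounted at the origin on the work surface. World frame = base frame: x ahead of the robot, y to its left, z up, the work surface at z = 0. Lengths are in m, angles in rad, forces in N, time in s.
With the tool pointing down it reaches from about 0.35 to 0.9 m from the base axis. Payload 19.9 kg.
Tool frame: the origin (TCP) lies between the finger pads; the fingertips stand finger_overhang ahead of it and the grasp point (between the pads) lies 2 mm behind it (finger_overhang is the distance from the TCP to the fingertips, in m); z points along the fingers, y is the line along which they close (so a half turn about z gives the same grasp; the last joint's range is limited). The gripper opens to 85 mm and grips with 20 to 120 N. Pads are 22 mm wide; open, the fingers measure 114 mm over their backs; the gripper's body (76 mm by 85 mm) begins 54 mm behind the grasp point. The pads swing forward as they close: fully open they stand 13 mm farther back than shut.
Start: joints at [1.097, 0.417, -0.01, 1.614, 0.005, 1.111, -0.053], TCP at [0.262, -0.567, 0.248] pointing down, gripper open.
Joint ranges: [-2.81, 2.81], [-0.39, 2.02], [-1.27, 1.25], [0.06, 2.57], [-1.19, 4.33], [0.19, 2], [-2.82, 2.82]. Speed limits (rad/s): [1.89, 1.89, 2.39, 2.39, 3.01, 3.01, 3.01].

## Interface

Orientations are given as a unit quaternion [x, y, z, w].
In Python, from station import * gives the robot as it stands.
- The arm moves only by the tool arm_command, never from a script. Its argument "series" is a list of rows, each a list of 3 entries, a list of its own where there are three numbers: the shift along the tool's x, y, z in units of 0.075 m (1.0 is 0.075 m), then the turn, a rotation vector about the tool's x, y, z in units of 30 degrees (1.0 is 30 degrees), then the finger opening in mm, from 0 to 85.4. In form: [[[dx, dy, dz], [ax, ay, az], grip], ...]. A call has 1 to 12 rows; each row shifts and turns the commanded pose from where the row before left it, along the tool's axes as they then stand; what a row does not reach is not made up. A row lasts 1/8 s, in which the tool goes at most 62.5 mm and 10.7 degrees, less where a joint would pass 70% of its speed; a pose out of reach is approached as far as the arm can. A call with a number of a shift or a turn outside -1 to 1 is refused whole. A call with a gripper value outside its range is refused whole. The fingers move at their own pace and stop on an object; "grip_force" is the grip in N (left out, the last holds). Time passes only in rows, so rows that do not move let the fingers close. It gives the time, the measured TCP pose, the force, the opening and the grip force at its end, in the units of the state.
- sense(): the state, without advancing time (a new reading comes with each control period).
- grab_frame(name): name is "scene" or "side" or "wrist"; returns a dict with "frame" (384x512x3 uint8, red, green, blue), "range_z" (384x512 float32, m along the optical axis (not along the pixel's ray), 0 where there is no reading), "fx", "fy", "cx", "cy" (pixels), "k1" (the pictures are not rectified: a ray, as slopes to the right and down, at radius r is drawn at 1 + k1 r^2 times it, then the intrinsics apply), "rvec" (rotation vector, rad) and "tvec" (3), from world to camera coordinates, as OpenCV has them; the wrist camera has in their place "tool_from_camera" (4x4, takes a point from camera to tool coordinates, whose origin is the TCP and whose axes are the flange's). Camera axes: x right, y down, z forward; pixel columns grow to the right and rows downward; lengths in m; the calibration is good to about 2 mm. A picture is of the moment at which its call begins: read the wrist's pose just before it.
- job_done(): hands the job in; it is judged then, once.
The state is a dict: "time": time; "joints": joint angles; "qvel": joint speeds; "effort": joint torques, N m; "tcp_pos": TCP position; "ee_rot": TCP orientation; "force": force on the tool from outside, world axes, zero at the start; "moment": the same for the moment, N m; "width": opening from 0.0 (shut) to 1.0 (fully open); "grip_force": force on a finger pad.
Only numpy, scipy, OpenCV 4.12 (cv2) and the standard library are available. Lean on these libraries where they do the work, as an engineer would, in place of code of your own. Each camera call takes 0.05 s, during which the arm holds its last target. There are 200 camera calls.

## Task

The blue ring binder stands apart from the row of grey binders beside the desktop drawer unit. Close it up with the row: with the fingertips, push it low on its body so that it slides upright along the desk, until its side rests against the last grey binder, parallel to it, and its spine is flush with the grey spines. Touch only the lower half of the blue binder, never tip, grasp or lift it, and leave the grey binders and everything else on the desk where they are.

Things in the scene. Friction and masses are not known exactly. Their poses are not given: they have to be found in the camera images.
- binder: Blue ring binder standing on the desk: 185 mm deep (its x) x 50 wide (y) x 220 tall, 0.35 to 0.7 kg, stiff as a block, loose. Origin at the centre of its underside; x points from the spine to the open edge, away from the robot, y left, z up. It starts 60 to 140 mm right of the row, its spine 15 to 35 mm nearer the robot than the grey spines, twisted up to 0.2 rad. Goal: origin 50 mm from row3's along row3's -y, same x.
- binder_spine (a point): Point low on the blue binder's spine (the 50 x 220 mm face towards the robot, at the binder's x = -92.5 mm), 30 mm above the desk, just under its dark finger hole; the blank white label is higher up.
- binder_side (a point): Point low on the blue binder's free right side (the 185 x 220 mm face at the binder's y = -25 mm), mid-depth, 20 mm above the desk. Friction with the desk is 0.4 to 0.6: pushed on this side higher than about 40 mm above the desk, it tips over instead of sliding. A gripper's body is wider than its fingers: slope the hand, fingertips leading, so that it stays clear of the upper half.
- row3: Last grey binder of the row, the right-hand one, nearest the blue binder: standing upright in the row, grey board, 185 x 50 x 220 mm like the blue one, 0.5 kg, loose; origin at the centre of its underside, x from spine to open edge, y to the left, z up. The blue binder goes against its right side (its face at y = -25 mm), spine flush with its spine (at x = -92.5 mm).
- row2: Middle grey binder of the row, standing upright in the row, grey board, 185 x 50 x 220 mm like the blue one, 0.5 kg, loose; origin at the centre of its underside, x from spine to open edge, y to the left, z up. 
- row1: First grey binder of the row, against the drawer unit, standing upright in the row, grey board, 185 x 50 x 220 mm like the blue one, 0.5 kg, loose; origin at the centre of its underside, x from spine to open edge, y to the left, z up. 
- drawer_unit: White desktop drawer unit with five clear drawers, 335 deep (x) x 270 wide (y) x 240 mm tall with a 20 mm beige folder of paper on top, fixed; origin at the centre of its underside, its front faces the robot (its -x). The three grey binders stand against its right side (y = -135 mm), gaps of about 1 mm, their spines in the plane of its front.
- mug: White coffee mug, 82 mm across and 95 mm tall, behind the work; bystander, to be left where it is; origin at the centre of its underside. 
- pump_bottle: Hand sanitiser pump bottle, 60 mm across and 191 mm tall, behind the work; bystander, to be left where it is; origin at the centre of its underside. 
- stapler: Red and black stapler, 150 x 36 x 57 mm, right of the work; bystander, to be left where it is; origin at the centre of its underside. 
- tape_dispenser: Dark tape dispenser, 150 x 56 x 96 mm, far right; bystander, to be left where it is; origin at the centre of its underside. 
- calculator: Grey calculator, 150 x 104 x 22 mm, near right; bystander, to be left where it is; origin at the centre of its underside. 
- note_block: Yellow block of sticky notes, 76 x 76 x 31 mm, near right; bystander, to be left where it is; origin at the centre of its underside. 
- pen_pot: Black pen pot with pens, 80 mm across, 165 mm to the pen tops, in front of the drawer unit; bystander, to be left where it is; origin at the centre of its underside. 

How it is judged:
By the outcome, as a careful person would: the job done as asked, in the order asked, and still so for the second after the job is handed in, with the robot touching nothing.
It also fails if it takes over 58 s, if anything falls off the work surface, if the arm or the gripper's body presses on something with over 40 N, if the wrist force passes 120 N, or if a joint passes its speed limit or range.

## Working session

There is one attempt and no reset: what is moved stays moved. The work goes in short steps, Python scripts to look and compute and a tool call to move; the robot and the scene stay as the last step left them, time stands still between calls to the robot, and variables do not carry over. Pictures are saved under pics/ and viewed, at most 10 in all, crops included, and the job is handed in when it is done.

Besides the shell and the picture viewer there is one more tool, called after ">>>" by a JSON object that holds its "op" and its "data". arm_command: Moves the arm, as the interface text tells. Shifts and turns lie within -1 to 1; 1 stands for 0.075 m of shift or 30 degrees of turn. Its arguments: {"type":"object","properties":{"series":{"type":"array","items":{"type":"array"}},"grip_force":{"type":"number"}},"required":["series"]}

```bash
mkdir -p pics; cat > h.py <<'E'
from station import *
import numpy as np, cv2
from scipy.spatial.transform import Rotation as R
def cloud(name, save=None):
    s=sense(); f=grab_frame(name); im=f["frame"]; d=f["range_z"]
    if save: cv2.imwrite(save, im[:,:,::-1])
    K=np.array([[f["fx"],0,f["cx"]],[0,f["fy"],f["cy"]],[0,0,1.]])
    v,u=np.mgrid[0:384,0:512]
    p=cv2.undistortPoints(np.stack([u,v],-1).reshape(-1,1,2).astype(np.float64),K,np.array([f["k1"],0,0,0,0.])).reshape(384,512,2)
    c=np.dstack([p*d[...,None],d])
    if "rvec" in f:
        Rm=cv2.Rodrigues(np.array(f["rvec"],float))[0]; w=(c-np.array(f["tvec"]).reshape(3))@Rm
    else:
        T=np.array(f["tool_from_camera"]); w=c@T[:3,:3].T+T[:3,3]
        w=w@R.from_quat(s["ee_rot"]).as_matrix().T+np.array(s["tcp_pos"])
    w[d==0]=np.nan
    return im,w
E
python3 - <<'E'
from h import *
print({k:np.round(v,3) for k,v in sense().items()})
for n in("scene","side"):
    im,w=cloud(n,f"pics/{n}0.png"); np.savez(f"{n}0.npz",im=im,w=w)
a=np.hstack([cv2.imread("pics/scene0.png")]); 
E
ls; python3 -c "
from station import *
print([k for k in dir() if not k.startswith('__')]); print(globals().get('finger_overhang'))"
```

```text
{'time': np.float64(0.0), 'joints': array([ 1.097,  0.418, -0.01 ,  1.614,  0.005,  1.111, -0.053]), 'qvel': array([-0.   ,  0.001, -0.   ,  0.003, -0.001,  0.   , -0.001]), 'effort': array([ 1.0000e-03, -8.6444e+01,  6.7900e-01, -4.3492e+01,  1.9000e-02,
        7.0000e-03,  0.0000e+00]), 'tcp_pos': array([ 0.262, -0.567,  0.248]), 'ee_rot': array([ 0.977,  0.215, -0.   , -0.001]), 'force': array([-0.133,  0.5  ,  0.81 ]), 'moment': array([-0.05 , -0.029, -0.004]), 'grip_force': np.float64(0.0), 'width': np.float64(1.0)}
h.py
pics
scene0.npz
side0.npz
['Unreachable', 'finger_overhang', 'grab_frame', 'job_done', 'sense']
0.017
```

View pics/scene0.png

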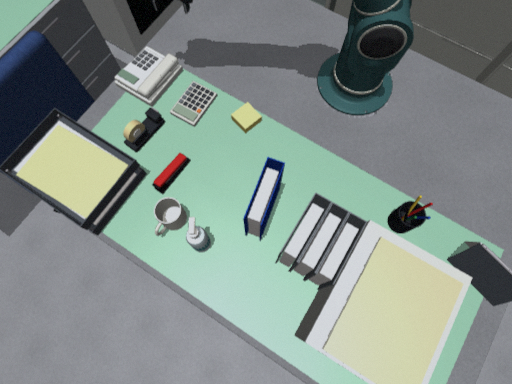

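View pics/side0.png

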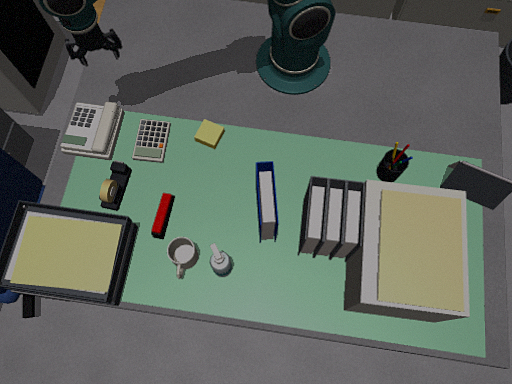

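The overhead views show the blue binder at scene px (265,198) / side px (267,200). The grey row is at side px (333,217), and the stapler, mug and bottle are to the left in the image, on the robot's right.

```bash
cat > fit.py <<'E'
from h import *
def fit(im,w,pr=True):
    hsv=cv2.cvtColor(im,cv2.COLOR_RGB2HSV); z=w[...,2]
    blue=(hsv[...,0]>108)&(hsv[...,0]<130)&(hsv[...,1]>120)
    near=(w[...,0]>.3)&(w[...,0]<.95)&(abs(w[...,1])<.45)
    out={}
    top=((z>.175)&(z<.232)&near).astype(np.uint8)
    n,l,st,_=cv2.connectedComponentsWithStats(top,connectivity=4)
    for i in range(1,n):
        if st[i,4]<60: continue
        m=l==i; p=w[m][:,:2]
        (c,s,a)=cv2.minAreaRect((p*1000).astype(np.float32))
        print("comp",st[i,4],"px",st[i,:4],"blue",round(blue[m].mean(),2),"zmed",np.nanmedian(z[m]).round(3),"c",np.round(c,1),"s",np.round(s,1),"a",round(a,2))
if __name__=="__main__":
    for n in("scene","side"):
        d=np.load(n+"0.npz"); im,w=d["im"],d["w"]; print(n); fit(im,w)
        z=w[...,2]
        # other objects
        m=((z>.012)&(z<.17)&(w[...,0]>.2)&(w[...,0]<1.0)&(w[...,1]>-.75)&(w[...,1]<.5)).astype(np.uint8)
        k,l,st,_=cv2.connectedComponentsWithStats(m)
        for i in range(1,k):
            if st[i,4]>80:
                p=w[l==i]; print(st[i,:4],"min",p.min(0).round(3),"max",p.max(0).round(3))
E
python3 fit.py
```

```text
scene
comp 1222 px [244 157  41  72] blue 0.33 zmed 0.208 c [597.  -16.6] s [185.7  50.2] a 12.37
comp 2413 px [291 193  77 149] blue 0.0 zmed 0.208 c [695. 179.] s [335.4 152.3] a 1.3
comp 777 px [284 204  40  56] blue 0.0 zmed 0.208 c [629.3 126.3] s [151.6  34. ] a 1.24
comp 830 px [301 213  40  58] blue 0.0 zmed 0.208 c [628.9 176.9] s [150.1  34. ] a 1.23
comp 102 px [189 217   6  18] blue 0.0 zmed 0.19 c [ 775.9 -130.7] s [45.9 14.1] a 36.25
[115  47  68  58] min [ 0.298 -0.721  0.012] max [ 0.489 -0.553  0.075]
[170  81  47  45] min [ 0.32  -0.491  0.012] max [ 0.472 -0.382  0.028]
[231 103  31  29] min [ 0.3   -0.291  0.013] max [ 0.393 -0.199  0.036]
[123 107  42  45] min [ 0.505 -0.543  0.012] max [ 0.656 -0.479  0.098]
[  0 109 146 126] min [ 0.697 -0.746  0.012] max [ 0.947 -0.41   0.125]
[153 153  35  40] min [ 0.581 -0.355  0.013] max [ 0.725 -0.321  0.058]
[244 174  39  67] min [ 0.501 -0.022  0.012] max [0.693 0.028 0.17 ]
[389 196  44  38] min [0.35  0.328 0.012] max [0.429 0.407 0.17 ]
[154 198  33  38] min [ 0.729 -0.284  0.012] max [ 0.846 -0.203  0.1  ]
[276 200 
[... 482 characters left out ...]
 119  38  43] min [ 0.313 -0.492  0.012] max [ 0.469 -0.382  0.032]
[194 119  30  29] min [ 0.296 -0.292  0.012] max [ 0.388 -0.201  0.04 ]
[377 142  36  40] min [0.344 0.33  0.012] max [0.425 0.407 0.168]
[ 99 160  32  50] min [ 0.501 -0.543  0.012] max [ 0.652 -0.479  0.1  ]
[256 168  21  74] min [ 0.499 -0.056  0.012] max [0.69  0.027 0.17 ]
[298 186 148 135] min [0.527 0.098 0.012] max [0.859 0.5   0.17 ]
[151 193  21  46] min [ 0.58  -0.356  0.012] max [ 0.723 -0.322  0.063]
[  0 200 137 106] min [ 0.691 -0.746  0.012] max [ 0.944 -0.411  0.127]
[167 236  31  43] min [ 0.725 -0.287  0.012] max [ 0.841 -0.204  0.101]
[210 251  22  26] min [ 0.757 -0.152  0.013] max [ 0.813 -0.094  0.168]
```

```bash
cat > plan.py <<'E'
from h import *
def target(tilt,yaw,mode):
    s,c=np.sin(np.radians(tilt)),np.cos(np.radians(tilt))
    if mode=="side": z=np.array([0,s,-c]); y=np.array([1.,0,0])   # push +y, fingers spread along x
    else: z=np.array([s,0,-c]); y=np.array([0,-1.,0])              # push +x, fingers spread along y
    M=np.stack([np.cross(y,z),y,z],1)
    return R.from_euler("z",yaw,degrees=True)*R.from_matrix(M)
def plan(p,tilt=45,yaw=1.3,mode="side"):
    s=sense(); r=R.from_quat(s["ee_rot"]); t=target(tilt,yaw,mode)
    d=np.array(p)-s["tcp_pos"]
    print("t",round(s["time"],2),"tcp",np.round(s["tcp_pos"],4),"F",np.round(s["force"],1))
    print("world shift",d.round(4)," tool units now",(r.inv().apply(d)/.075).round(3),"tool units after turn",(t.inv().apply(d)/.075).round(3))
    rel=(r.inv()*t).as_rotvec(degrees=True); print("turn units",(rel/30).round(3),"deg",np.linalg.norm(rel).round(2))
    for n in "xyz": print(n+"w unit->tool",t.inv().apply(np.eye(3)["xyz".index(n)]).round(3))
E
python3 -c "
from plan import *
plan([.6,-.24,.26])"
```

```text
t 0.1 tcp [ 0.262  -0.5671  0.2477] F [-0.7 -0.2  0.7]
world shift [0.338  0.3271 0.0123]  tool units now [ 5.92  -2.07  -0.162] tool units after turn [3.127 4.604 2.895]
turn units [ 0.867  1.323 -2.097] deg 78.8
xw unit->tool [-0.016  1.    -0.016]
yw unit->tool [0.707 0.023 0.707]
zw unit->tool [ 0.707 -0.    -0.707]
```

>>> {"op": "arm_command", "data": {"series": [[[0.49,-0.17,-0.014],[0,0,0],85.4],[[0.49,-0.17,-0.014],[0,0,0],85.4],[[0.49,-0.17,-0.014],[0,0,0],85.4],[[0.49,-0.17,-0.014],[0,0,0],85.4],[[0.49,-0.17,-0.014],[0,0,0],85.4],[[0.49,-0.17,-0.014],[0,0,0],85.4],[[0.49,-0.17,-0.014],[0,0,0],85.4],[[0.49,-0.17,-0.014],[0,0,0],85.4],[[0.49,-0.17,-0.014],[0,0,0],85.4],[[0.49,-0.17,-0.014],[0,0,0],85.4],[[0.49,-0.17,-0.014],[0,0,0],85.4],[[0.49,-0.17,-0.014],[0,0,0],85.4]]}}

```text
time: 1.6
tcp_pos: [0.599, -0.2425, 0.2606]
ee_rot: [0.977, 0.215, -0.0, -0.0]
force: [0.2, -0.5, 0.3]
width: 1.0
grip_force: 0.0
```

>>> {"op": "arm_command", "data": {"series": [[[0,0,0],[0.079,0.12,-0.191],85.4],[[0,0,0],[0.079,0.12,-0.191],85.4],[[0,0,0],[0.079,0.12,-0.191],85.4],[[0,0,0],[0.079,0.12,-0.191],85.4],[[0,0,0],[0.079,0.12,-0.191],85.4],[[0,0,0],[0.079,0.12,-0.191],85.4],[[0,0,0],[0.079,0.12,-0.191],85.4],[[0,0,0],[0.079,0.12,-0.191],85.4],[[0,0,0],[0.079,0.12,-0.191],85.4],[[0,0,0],[0.079,0.12,-0.191],85.4],[[0,0,0],[0.079,0.12,-0.191],85.4],[[0,0,0],[0,0,0],85.4]]}}

```text
time: 3.1
tcp_pos: [0.5981, -0.244, 0.2592]
ee_rot: [0.646, 0.661, 0.267, -0.275]
force: [-0.4, -0.6, -0.3]
width: 1.003
grip_force: 0.0
```

```bash
python3 -c "
from plan import *
plan([.6,-.115,.026]); print(sense()['joints'].round(2))
im,w=cloud('side','pics/side1.png')"
```

```text
t 3.1 tcp [ 0.5981 -0.244   0.2592] F [-0.4 -0.6 -0.3]
world shift [ 0.0019  0.129  -0.2332]  tool units now [-0.983  0.073  3.415] tool units after turn [-0.983  0.064  3.415]
turn units [-0.005  0.    -0.002] deg 0.15
xw unit->tool [-0.016  1.    -0.016]
yw unit->tool [0.707 0.023 0.707]
zw unit->tool [ 0.707 -0.    -0.707]
[ 0.93  0.78 -0.58  1.29 -0.3   1.54  0.51]
```

View pics/side1.png

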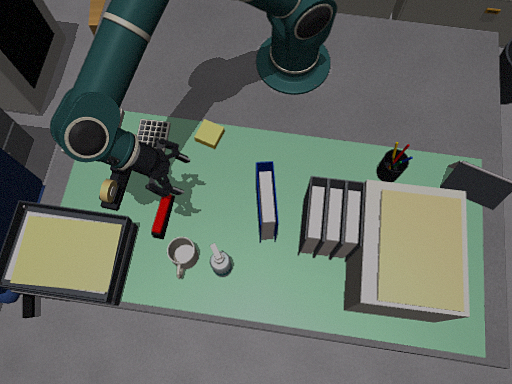

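The fingers now spread along x and slope towards the binder, left of it near px (175,170), above the desk and clear of the stapler. Next I bring them close, then lower them.

>>> {"op": "arm_command", "data": {"series": [[[0.3,0.015,0.3],[0,0,0],85.4],[[0.3,0.015,0.3],[0,0,0],85.4],[[0.3,0.015,0.3],[0,0,0],85.4],[[0.3,0.015,0.3],[0,0,0],85.4],[[-0.27,0,0.27],[0,0,0],85.4],[[-0.27,0,0.27],[0,0,0],85.4],[[-0.27,0,0.27],[0,0,0],85.4],[[-0.27,0,0.27],[0,0,0],85.4],[[-0.27,0,0.27],[0,0,0],85.4],[[-0.27,0,0.27],[0,0,0],85.4],[[-0.27,0,0.27],[0,0,0],85.4],[[0,0,0],[0,0,0],85.4]]}}

```text
time: 4.65
tcp_pos: [0.5986, -0.1161, 0.0592]
ee_rot: [0.646, 0.661, 0.265, -0.274]
force: [0.0, 0.3, 1.0]
width: 1.001
grip_force: 0.0
```

```bash
python3 -c "
from plan import *
plan([.6,-.115,.026]); print(sense()['joints'].round(2))
im,w=cloud('side')
m=(w[...,0]>.52)&(w[...,0]<.68)&(w[...,1]>-.16)&(w[...,1]<-.07)&(w[...,2]>.008)
print(m.sum(), np.round(w[m][np.argsort(-w[m][:,1])][:12],3)); print(np.round(w[m][np.argsort(w[m][:,2])][:8],3))"
```

```text
t 4.65 tcp [ 0.5986 -0.1161  0.0592] F [0.  0.3 1. ]
world shift [ 0.0014  0.0011 -0.0332]  tool units now [-0.301  0.02   0.324] tool units after turn [-0.302  0.019  0.323]
turn units [-0.007  0.004 -0.003] deg 0.25
xw unit->tool [-0.016  1.    -0.016]
yw unit->tool [0.707 0.023 0.707]
zw unit->tool [ 0.707 -0.    -0.707]
[ 0.82  0.93 -0.57  1.56 -0.29  1.09  0.58]
420 [[ 0.53  -0.078  0.008]
 [ 0.614 -0.078  0.009]
 [ 0.523 -0.079  0.008]
 [ 0.584 -0.086  0.009]
 [ 0.537 -0.097  0.008]
 [ 0.589 -0.099  0.008]
 [ 0.643 -0.107  0.07 ]
 [ 0.644 -0.107  0.062]
 [ 0.638 -0.108  0.063]
 [ 0.552 -0.109  0.066]
 [ 0.646 -0.109  0.069]
 [ 0.551 -0.109  0.07 ]]
[[ 0.537 -0.097  0.008]
 [ 0.589 -0.099  0.008]
 [ 0.549 -0.158  0.008]
 [ 0.523 -0.079  0.008]
 [ 0.53  -0.078  0.008]
 [ 0.584 -0.086  0.009]
 [ 0.656 -0.136  0.009]
 [ 0.614 -0.078  0.009]]
```

>>> {"op": "arm_command", "data": {"series": [[[-0.18,0.01,0.18],[0,0,0],85.4],[[-0.18,0.01,0.18],[0,0,0],85.4],[[0,0,0],[0,0,0],85.4],[[0.12,0.004,0.12],[0,0,0],85.4],[[0.12,0.004,0.12],[0,0,0],85.4],[[0.12,0.004,0.12],[0,0,0],85.4],[[0.06,0.002,0.06],[0,0,0],85.4],[[0.06,0.002,0.06],[0,0,0],85.4],[[0.06,0.002,0.06],[0,0,0],85.4],[[0.06,0.002,0.06],[0,0,0],85.4],[[0.06,0.002,0.06],[0,0,0],85.4],[[0,0,0],[0,0,0],85.4]]}}

```text
time: 6.2
tcp_pos: [0.6008, -0.0458, 0.022]
ee_rot: [0.645, 0.662, 0.266, -0.274]
force: [0.3, 0.6, 0.0]
width: 1.001
grip_force: 0.0
```

```bash
python3 -c "
from plan import *
from fit import fit
plan([.6,.027,.020])
fit(*cloud('side','pics/side2.png'));fit(*cloud('scene'))"
```

```text
t 6.2 tcp [ 0.6008 -0.0458  0.022 ] F [0.3 0.6 0. ]
world shift [-0.0008  0.0728 -0.002 ]  tool units now [0.669 0.015 0.704] tool units after turn [0.668 0.012 0.705]
turn units [-0.005  0.003  0.003] deg 0.2
xw unit->tool [-0.016  1.    -0.016]
yw unit->tool [0.707 0.023 0.707]
zw unit->tool [ 0.707 -0.    -0.707]
comp 287 px [261 163  19  66] blue 0.77 zmed 0.218 c [596.2  -6.5] s [185.4  49.2] a 8.39
comp 637 px [264 172  12  55] blue 0.0 zmed 0.208 c [603.4  -6. ] s [152.6  31.5] a 8.02
comp 586 px [186 176  40  34] blue 0.0 zmed 0.197 c [ 627.5 -174. ] s [ 64.6 127.8] a 69.52
comp 4069 px [303 176 132 139] blue 0.0 zmed 0.208 c [713.5 234.7] s [462. 224.] a 30.93
comp 97 px [210 243  11  17] blue 0.0 zmed 0.191 c [ 773.1 -131.1] s [43.8 15.7] a 35.8
comp 720 px [181 148  50  35] blue 0.0 zmed 0.198 c [ 628.6 -176. ] s [ 77.5 123.9] a 76.47
comp 1258 px [244 160  46  72] blue 0.33 zmed 0.207 c [599.3  -6. ] s [186.3  50.6] a 7.83
comp 3281 px [279 193  89 149] blue 0.0 zmed 0.208 c [695.1 178.9] s [335.  152.4] a 1.28
comp 779 px [284 204  40  56] blue 0.0 zmed 0.208 c [629.8 126.3] s [150.9  33.9] a 1.25
comp 102 px [189 217   6  18] blue 0.0 zmed 0.19 c [ 775.7 -131. ] s [44.5 14. ] a 36.77
```

View pics/side2.png

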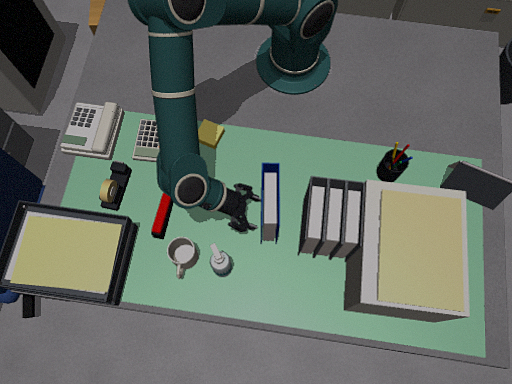

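The binder (top px ~ (270,200)) has turned from 12.4° to 8° and slides upright on the near finger. I keep pushing, leaving about a 15 mm gap.

>>> {"op": "arm_command", "data": {"series": [[[0.056,0.001,0.058],[0,0,0],85.4],[[0.056,0.001,0.058],[0,0,0],85.4],[[0.056,0.001,0.058],[0,0,0],85.4],[[0.056,0.001,0.058],[0,0,0],85.4],[[0.056,0.001,0.058],[0,0,0],85.4],[[0.056,0.001,0.058],[0,0,0],85.4],[[0.056,0.001,0.058],[0,0,0],85.4],[[0.056,0.001,0.058],[0,0,0],85.4],[[0.056,0.001,0.058],[0,0,0],85.4],[[0.056,0.001,0.058],[0,0,0],85.4],[[0.056,0.001,0.058],[0,0,0],85.4],[[0,0,0],[0,0,0],85.4]]}}

```text
time: 7.8
tcp_pos: [0.5998, 0.0208, 0.0206]
ee_rot: [0.645, 0.662, 0.266, -0.274]
force: [0.2, -0.5, -0.1]
width: 0.996
grip_force: 0.0
```

```bash
python3 -c "
from plan import *
from fit import fit
plan([.6,.027,.020])
fit(*cloud('side'));fit(*cloud('scene'))"
```

```text
t 7.8 tcp [0.5998 0.0208 0.0206] F [ 0.2 -0.5 -0.1]
world shift [ 0.0002  0.0062 -0.0006]  tool units now [0.053 0.005 0.064] tool units after turn [0.052 0.005 0.064]
turn units [-0.006  0.002  0.003] deg 0.21
xw unit->tool [-0.016  1.    -0.016]
yw unit->tool [0.707 0.023 0.707]
zw unit->tool [ 0.707 -0.    -0.707]
comp 339 px [279 166  25  69] blue 0.87 zmed 0.215 c [597.5  54.9] s [187.   50.2] a 1.48
comp 675 px [282 176  18  55] blue 0.0 zmed 0.208 c [606.1  55. ] s [151.6  34. ] a 1.53
comp 4069 px [303 176 131 139] blue 0.0 zmed 0.208 c [713.9 234.7] s [459.8 223.4] a 30.79
comp 81 px [180 180  14  20] blue 0.0 zmed 0.218 c [ 621.5 -241.3] s [55. 16.] a 39.8
comp 528 px [210 180  39  32] blue 0.0 zmed 0.196 c [ 626.2 -107.2] s [ 63.9 127.7] a 68.66
comp 98 px [210 243  11  17] blue 0.0 zmed 0.19 c [ 772.9 -131.2] s [43.7 15.7] a 36.22
comp 665 px [203 160  47  35] blue 0.0 zmed 0.198 c [ 626.6 -108.7] s [ 73.3 121.9] a 77.77
comp 1200 px [261 173  52  71] blue 0.32 zmed 0.208 c [601.2  55.2] s [186.3  50.5] a 1.52
comp 3270 px [279 193  89 149] blue 0.0 zmed 0.208 c [694.9 178.9] s [335.3 152.4] a 1.25
comp 779 px [284 204  40  56] blue 0.0 zmed 0.208 c [629.9 126.3] s [150.6  33.9] a 1.24
comp 102 px [189 217   6  18] blue 0.0 zmed 0.19 c [ 775.9 -130.8] s [44.7 13.9] a 36.26
```

Aligned, with 21 mm to go in both x and y. I retreat, rise, and re-orient for the spine push.

>>> {"op": "arm_command", "data": {"series": [[[-0.18,0,-0.18],[0,0,0],85.4],[[-0.2,0,-0.2],[0,0,0],60],[[0.2,0,-0.2],[0,0,0],30],[[0.27,0,-0.27],[0,0,0],10],[[0.27,-0.1,-0.27],[0,0,0],10],[[0.27,-0.25,-0.27],[0,0,0],10],[[0.27,-0.25,-0.27],[0,0,0],10],[[0.27,-0.25,-0.27],[0,0,0],10],[[0.27,-0.3,-0.27],[0,0,0],10],[[0.27,-0.3,-0.27],[0,0,0],10],[[0.27,-0.3,-0.27],[0,0,0],10],[[0,0,0],[0,0,0],10]]}}

```text
time: 9.4
tcp_pos: [0.4695, -0.0237, 0.273]
ee_rot: [0.646, 0.662, 0.266, -0.272]
force: [0.4, -0.0, 0.1]
width: 0.118
grip_force: 0.0
```

```bash
python3 -c "
from plan import *
plan([.45,.055,.15],35,1.4,'spine'); print(sense()['joints'].round(2))"
```

```text
t 9.4 tcp [ 0.4695 -0.0237  0.273 ] F [ 0.4 -0.   0.1]
world shift [-0.0195  0.0787 -0.123 ]  tool units now [-0.404 -0.238  1.908] tool units after turn [-1.133 -1.055  1.209]
turn units [-1.923 -0.257  2.306] deg 90.41
xw unit->tool [0.819 0.024 0.573]
yw unit->tool [ 0.02  -1.     0.014]
zw unit->tool [ 0.574  0.    -0.819]
[ 1.01  0.41 -0.76  1.9  -0.5   1.23  0.52]
```

>>> {"op": "arm_command", "data": {"series": [[[0,0,0],[-0.175,-0.023,0.21],10],[[0,0,0],[-0.175,-0.023,0.21],10],[[0,0,0],[-0.175,-0.023,0.21],10],[[0,0,0],[-0.175,-0.023,0.21],10],[[0,0,0],[-0.175,-0.023,0.21],10],[[0,0,0],[-0.175,-0.023,0.21],10],[[0,0,0],[-0.175,-0.023,0.21],10],[[0,0,0],[-0.175,-0.023,0.21],10],[[0,0,0],[-0.175,-0.023,0.21],10],[[0,0,0],[-0.175,-0.023,0.21],10],[[0,0,0],[-0.175,-0.023,0.21],10],[[0,0,0],[0,0,0],10]]}}

```text
time: 10.9
tcp_pos: [0.4701, -0.0225, 0.2714]
ee_rot: [0.954, 0.013, 0.3, -0.006]
force: [-0.8, -1.7, -0.4]
width: 0.116
grip_force: 0.0
```

```bash
python3 -c "
from plan import *
plan([.455,.055,.035],35,1.4,'spine'); print(sense()['joints'].round(2))"
```

```text
t 10.9 tcp [ 0.4701 -0.0225  0.2714] F [-0.8 -1.7 -0.4]
world shift [-0.0151  0.0775 -0.2364]  tool units now [-1.948 -1.03   2.487] tool units after turn [-1.952 -1.038  2.481]
turn units [-0.008  0.001  0.003] deg 0.27
xw unit->tool [0.819 0.024 0.573]
yw unit->tool [ 0.02  -1.     0.014]
zw unit->tool [ 0.574  0.    -0.819]
[ 1.17 -0.24 -1.02  2.33 -0.74  0.42 -0.84]
```

>>> {"op": "arm_command", "data": {"series": [[[-0.18,-0.095,0.226],[0,0,0],10],[[-0.18,-0.095,0.226],[0,0,0],10],[[-0.18,-0.095,0.226],[0,0,0],10],[[-0.18,-0.095,0.226],[0,0,0],10],[[-0.18,-0.095,0.226],[0,0,0],10],[[-0.18,-0.095,0.226],[0,0,0],10],[[-0.18,-0.095,0.226],[0,0,0],10],[[-0.18,-0.095,0.226],[0,0,0],10],[[-0.18,-0.095,0.226],[0,0,0],10],[[-0.18,-0.095,0.226],[0,0,0],10],[[-0.15,-0.08,0.22],[0,0,0],10],[[0,0,0],[0,0,0],10]]}}

```text
time: 12.4
tcp_pos: [0.3856, 0.039, 0.1658]
ee_rot: [0.961, 0.017, 0.274, -0.021]
force: [-0.0, -0.0, -0.1]
width: 0.117
grip_force: 0.0
```

```bash
python3 -c "
from plan import *
from fit import fit
plan([.455,.055,.035],35,1.4,'spine'); print(sense()['joints'].round(2))
fit(*cloud('scene'))
im,w=cloud('side','pics/side3.png')
m=(w[...,0]>.43)&(w[...,0]<.503)&(w[...,1]>.01)&(w[...,1]<.1)&(w[...,2]>.009)
print(m.sum(), np.round(w[m][np.argsort(-w[m][:,0])][:12],3)); print(np.round(w[m][np.argsort(w[m][:,2])][:8],3))"
```

```text
t 12.4 tcp [0.3856 0.039  0.1658] F [-0.  -0.  -0.1]
world shift [ 0.0694  0.016  -0.1308]  tool units now [-0.13  -0.118  1.979] tool units after turn [-0.238 -0.19   1.963]
turn units [-0.07   0.105 -0.001] deg 3.79
xw unit->tool [0.819 0.024 0.573]
yw unit->tool [ 0.02  -1.     0.014]
zw unit->tool [ 0.574  0.    -0.819]
[ 1.18 -0.21 -1.27  2.57 -1.19  0.19 -0.54]
comp 468 px [307 120  40  32] blue 0.0 zmed 0.21 c [371.7  35.3] s [ 49.2 119.7] a 0.9
comp 1200 px [261 173  52  71] blue 0.31 zmed 0.208 c [601.3  55.3] s [185.6  50.5] a 1.43
comp 2449 px [279 193  90 149] blue 0.0 zmed 0.208 c [694.9 178.9] s [335.4 152.4] a 1.27
comp 775 px [284 204  40  56] blue 0.0 zmed 0.208 c [629.9 126.3] s [150.  34.] a 1.22
comp 830 px [301 213  40  58] blue 0.0 zmed 0.208 c [628.3 176.9] s [151.7  34.1] a 1.22
comp 102 px [189 217   6  18] blue 0.0 zmed 0.19 c [ 775.8 -130.7] s [44.6 13.7] a 36.29
0 []
[]
```

View pics/side3.png

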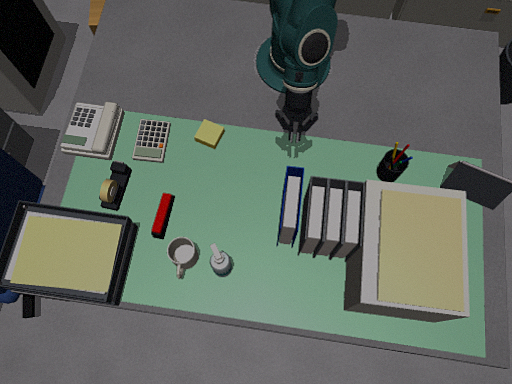

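The near-in sloped pose runs into joint limits, with the hand stopped at px (297,125) well short of the spine, and nothing was disturbed. I go back to the comfortable sideways-sloping pose. There the leading open finger's back stands proud of the hand body, so it can push the spine in +x.

>>> {"op": "arm_command", "data": {"series": [[[0.3,0,-0.18],[0,0,0],10],[[0.3,0,-0.18],[0,0,0],10],[[0.3,0,-0.18],[0,0,0],10],[[0.3,0,-0.18],[0,0,0],10],[[0.3,0,-0.18],[0,0,0],10],[[0,0,0],[0,0,0],10]]}}

```text
time: 13.25
tcp_pos: [0.4471, 0.0378, 0.2841]
ee_rot: [0.961, 0.017, 0.275, -0.021]
force: [0.1, 0.0, -0.9]
width: 0.116
grip_force: 0.0
```

```bash
python3 -c "
from plan import *
plan([.43,-.01,.3],45,1.4,'side'); print(sense()['joints'].round(2))"
```

```text
t 13.25 tcp [0.4471 0.0378 0.2841] F [ 0.1  0.  -0.9]
world shift [-0.0171 -0.0478  0.0159]  tool units now [-0.095  0.62  -0.331] tool units after turn [-0.297 -0.244 -0.596]
turn units [ 1.81   0.297 -2.35 ] deg 89.44
xw unit->tool [-0.017  1.    -0.017]
yw unit->tool [0.707 0.024 0.707]
zw unit->tool [ 0.707 -0.    -0.707]
[ 1.09 -0.37 -1.02  2.32 -0.74  0.56 -0.98]
```

>>> {"op": "arm_command", "data": {"series": [[[0,0.2,0],[0.151,0.025,-0.196],10],[[0,0,0],[0.151,0.025,-0.196],10],[[0,0,0],[0.151,0.025,-0.196],10],[[0,0,0],[0.151,0.025,-0.196],20],[[0,0,0],[0.151,0.025,-0.196],40],[[0,0,0],[0.151,0.025,-0.196],85.4],[[0,0,0],[0.151,0.025,-0.196],85.4],[[0,0,0],[0.151,0.025,-0.196],85.4],[[0,0,0],[0.151,0.025,-0.196],85.4],[[0,0,0],[0.151,0.025,-0.196],85.4],[[0,0,0],[0.151,0.025,-0.196],85.4],[[0,0,0],[0.151,0.025,-0.196],85.4]]}}

```text
time: 14.75
tcp_pos: [0.4463, 0.0228, 0.2818]
ee_rot: [0.644, 0.662, 0.267, -0.276]
force: [0.6, 0.3, -0.7]
width: 1.0
grip_force: 0.0
```

```bash
python3 -c "
from plan import *
plan([.42,.055,.025],45,1.4,'side'); print(sense()['joints'].round(2))"
```

```text
t 14.75 tcp [0.4463 0.0228 0.2818] F [ 0.6  0.3 -0.7]
world shift [-0.0263  0.0322 -0.2568]  tool units now [-2.119 -0.335  2.725] tool units after turn [-2.111 -0.341  2.73 ]
turn units [-0.007 -0.006  0.004] deg 0.32
xw unit->tool [-0.017  1.    -0.017]
yw unit->tool [0.707 0.024 0.707]
zw unit->tool [ 0.707 -0.    -0.707]
[ 0.82  0.28 -0.57  1.98 -0.64  1.24  0.59]
```

>>> {"op": "arm_command", "data": {"series": [[[0,-0.17,0],[0,0,0],85.4],[[0,-0.17,0],[0,0,0],85.4],[[-0.21,0,0.27],[0,0,0],85.4],[[-0.21,0,0.27],[0,0,0],85.4],[[-0.21,0,0.27],[0,0,0],85.4],[[-0.21,0,0.27],[0,0,0],85.4],[[-0.21,0,0.27],[0,0,0],85.4],[[-0.21,0,0.27],[0,0,0],85.4],[[-0.21,0,0.27],[0,0,0],85.4],[[-0.21,0,0.27],[0,0,0],85.4],[[-0.21,0,0.27],[0,0,0],85.4],[[0,0,0],[0,0,0],85.4]]}}

```text
time: 16.25
tcp_pos: [0.4186, 0.0511, 0.0528]
ee_rot: [0.645, 0.661, 0.267, -0.276]
force: [-0.0, -0.3, 1.0]
width: 0.998
grip_force: 0.0
```

```bash
python3 -c "
from plan import *
plan([.455,.055,.025],45,1.4,'side'); print(sense()['joints'].round(2))
im,w=cloud('side','pics/side4.png')
m=(w[...,0]>.43)&(w[...,0]<.495)&(w[...,1]>-.05)&(w[...,1]<.1)&(w[...,2]>.012)
print(m.sum(), np.round(w[m][np.argsort(-w[m][:,0])][:10],3)); print(np.round(w[m][np.argsort(-w[m][:,1])][:8],3))"
```

```text
t 16.25 tcp [0.4186 0.0511 0.0528] F [-0.  -0.3  1. ]
world shift [ 0.0364  0.0039 -0.0278]  tool units now [-0.232  0.488  0.289] tool units after turn [-0.233  0.487  0.29 ]
turn units [-0.006 -0.003 -0.005] deg 0.25
xw unit->tool [-0.017  1.    -0.017]
yw unit->tool [0.707 0.024 0.707]
zw unit->tool [ 0.707 -0.    -0.707]
[ 0.74  0.69 -0.54  2.16 -0.64  0.73  0.85]
521 [[ 0.493  0.024  0.095]
 [ 0.492  0.002  0.094]
 [ 0.492  0.012  0.08 ]
 [ 0.492  0.006  0.085]
 [ 0.491  0.018  0.089]
 [ 0.491  0.021  0.099]
 [ 0.491  0.021  0.089]
 [ 0.49   0.015  0.086]
 [ 0.49   0.017  0.102]
 [ 0.49  -0.001  0.095]]
[[0.473 0.028 0.099]
 [0.469 0.027 0.097]
 [0.465 0.027 0.094]
 [0.488 0.027 0.093]
 [0.461 0.027 0.094]
 [0.488 0.026 0.101]
 [0.458 0.026 0.095]
 [0.483 0.026 0.098]]
```

View pics/side4.png

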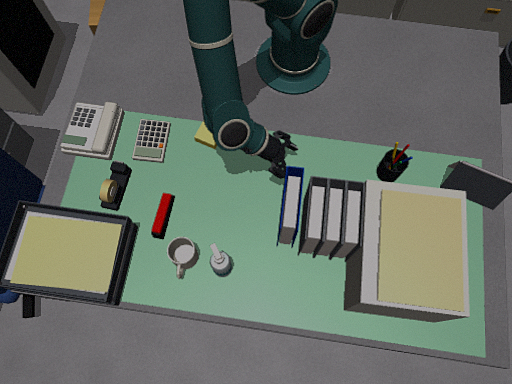

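The hand reaches this pose easily, but its knuckles (about 74 mm off axis) stand farther out than the fingertip (57 mm). I lean it 12° forward so that the tip meets the middle of the spine and the knuckle passes clear of the binder's right side.

>>> {"op": "arm_command", "data": {"series": [[[0,0,0],[-0.2,0,0],85.4],[[0,0,0],[-0.2,0,0],85.4],[[0,0,0],[0,0,0],85.4]]}}

```text
time: 16.68
tcp_pos: [0.419, 0.0502, 0.0539]
ee_rot: [0.671, 0.629, 0.335, -0.206]
force: [1.0, -0.5, 0.2]
width: 1.002
grip_force: 0.0
```

```bash
cat > go.py <<'E'
from h import *
def go(p):
    s=sense(); r=R.from_quat(s["ee_rot"]); d=np.array(p)-s["tcp_pos"]
    print("t",round(s["time"],2),"tcp",np.round(s["tcp_pos"],4),"F",np.round(s["force"],1),"need",d.round(4),"tool units",(r.inv().apply(d)/.075).round(3))
    print("1 unit world x,y,z in tool:",r.as_matrix().round(3).tolist(), "j",s["joints"].round(2))
E
python3 -c "
from go import *
go([.425,.054,.031])"
```

```text
t 16.68 tcp [0.419  0.0502 0.0539] F [ 1.  -0.5  0.2] need [ 0.006   0.0038 -0.0229] tool units [-0.182  0.028  0.262]
1 unit world x,y,z in tool: [[-0.015, 0.982, 0.19], [0.706, -0.124, 0.697], [0.708, 0.145, -0.691]] j [ 0.93  0.7  -0.7   2.29 -0.85  0.51  1.08]
```

>>> {"op": "arm_command", "data": {"series": [[[-0.09,0.014,0.13],[0,0,0],85.4],[[-0.09,0.014,0.13],[0,0,0],85.4],[[0,0.065,0.013],[0,0,0],85.4],[[0,0.065,0.013],[0,0,0],85.4],[[0,0.065,0.013],[0,0,0],85.4],[[0,0.065,0.013],[0,0,0],85.4],[[0,0.05,0.01],[0,0,0],85.4],[[0,0.05,0.01],[0,0,0],85.4],[[0,0,0],[0,0,0],85.4]]}}

```text
time: 17.8
tcp_pos: [0.4536, 0.0552, 0.0306]
ee_rot: [0.67, 0.63, 0.335, -0.206]
force: [-0.8, -0.1, -0.2]
width: 1.0
grip_force: 0.0
```

```bash
python3 -c "
from go import *
from fit import fit
go([.470,.054,.031])
fit(*cloud('side','pics/side5.png'));fit(*cloud('scene','pics/scene5.png'))
a=cv2.imread('pics/side5.png')[120:250,240:380];b=cv2.imread('pics/scene5.png')[120:250,220:360]
cv2.imwrite('pics/c5.png',cv2.resize(np.hstack([a,b]),None,fx=2.8,fy=2.8))"
```

```text
t 17.8 tcp [0.4536 0.0552 0.0306] F [-0.8 -0.1 -0.2] need [ 0.0164 -0.0012  0.0004] tool units [-0.012  0.217  0.026]
1 unit world x,y,z in tool: [[-0.017, 0.982, 0.189], [0.706, -0.122, 0.697], [0.708, 0.146, -0.691]] j [ 0.86  0.78 -0.67  2.21 -0.84  0.48  1.06]
comp 693 px [218 118  53  36] blue 0.0 zmed 0.205 c [436.4 -94.7] s [ 98.1 143.1] a 53.54
comp 339 px [279 166  25  68] blue 0.88 zmed 0.216 c [598.1  54.9] s [185.8  50.2] a 1.51
comp 676 px [282 176  18  55] blue 0.0 zmed 0.208 c [606.  55.] s [152.7  34.1] a 1.52
comp 4065 px [303 176 132 139] blue 0.0 zmed 0.208 c [713.7 234.9] s [462.3 223.1] a 31.04
comp 96 px [210 243  11  17] blue 0.0 zmed 0.191 c [ 772.8 -131.2] s [44.1 15.7] a 36.08
comp 865 px [241 101  55  51] blue 0.0 zmed 0.206 c [428.2 -91.9] s [111.9 149. ] a 63.59
comp 1204 px [261 173  52  71] blue 0.31 zmed 0.208 c [601.9  55.4] s [185.6  50.4] a 1.47
comp 2449 px [279 193  89 149] blue 0.0 zmed 0.208 c [695. 179.] s [335.1 152.6] a 1.21
comp 776 px [284 204  40  56] blue 0.0 zmed 0.208 c [629.9 126.3] s [150.4  33.9] a 1.28
comp 831 px [301 213  40  58] blue 0.0 zmed 0.208 c [628.6 176.9] s [151.   34.1] a 1.25
comp 102 px [189 217   6  18] blue 0.0 zmed 0.191 c [ 775.5 -131. ] s [45.4 13.7] a 35.85
```

View pics/c5.png

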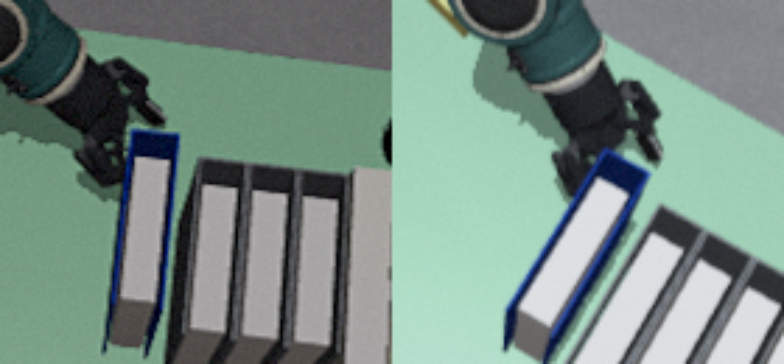

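The crop shows the tip behind the spine (hidden under the binder's top edge) and the knuckle beside the right face, clear of it; first contact is just made. I push +x in small steps.

>>> {"op": "arm_command", "data": {"series": [[[0,0.047,0.009],[0,0,0],85.4],[[0,0.047,0.009],[0,0,0],85.4],[[0,0.047,0.009],[0,0,0],85.4],[[0,0.047,0.009],[0,0,0],85.4],[[0,0,0],[0,0,0],85.4]]}}

```text
time: 18.52
tcp_pos: [0.4682, 0.0554, 0.0308]
ee_rot: [0.67, 0.63, 0.335, -0.206]
force: [-0.1, 0.8, 0.1]
width: 0.999
grip_force: 0.0
```

```bash
cat > chk.py <<'E'
from go import *
from fit import fit
go([.475,.054,.031])
for i in range(2): print("side"); fit(*cloud('side'));print("scene");fit(*cloud('scene'))
E
python3 chk.py | egrep "^t|side|scene|blue 0.[2-9]|px .28[24]|s .*33[0-9]|a 31"
```

```text
t 18.52 tcp [0.4682 0.0554 0.0308] F [-0.1  0.8  0.1] need [ 0.0068 -0.0014  0.0002] tool units [-0.013  0.092  0.003]
side
comp 340 px [279 170  25  69] blue 0.91 zmed 0.215 c [611.  56.] s [188.8  50.3] a 2.27
comp 685 px [282 181  18  55] blue 0.0 zmed 0.208 c [620.4  56.4] s [151.2  34.2] a 2.18
scene
comp 1198 px [258 178  52  71] blue 0.31 zmed 0.208 c [615.6  56.7] s [185.7  50.2] a 2.19
comp 2439 px [279 193  89 149] blue 0.0 zmed 0.208 c [695.1 178.9] s [335.1 152.5] a 1.3
comp 777 px [284 204  40  56] blue 0.0 zmed 0.208 c [629.8 126.3] s [150.4  34. ] a 1.24
side
comp 1026 px [279 170  25  69] blue 0.3 zmed 0.208 c [612.3  56. ] s [187.   50.2] a 2.27
comp 4042 px [303 176 132 139] blue 0.0 zmed 0.208 c [713.9 234. ] s [462.9 222.8] a 31.12
scene
comp 1194 px [258 178  52  71] blue 0.31 zmed 0.208 c [615.8  56.7] s [185.9  50.1] a 2.14
comp 3263 px [287 193  81 149] blue 0.0 zmed 0.208 c [694.7 179. ] s [335.7 152.3] a 1.27
comp 781 px [284 204  40  56] blue 0.0 zmed 0.208 c [629.7 126.3] s [150.8  33.9] a 1.25
```

>>> {"op": "arm_command", "data": {"series": [[[0,0.042,0.008],[0,0,0],85.4],[[0,0.042,0.008],[0,0,0],85.4],[[0,0,0],[0,0,0],85.4]]}}

```text
time: 19.1
tcp_pos: [0.4745, 0.0555, 0.0309]
ee_rot: [0.67, 0.63, 0.335, -0.206]
force: [-0.1, -0.3, 0.3]
width: 1.001
grip_force: 0.0
```

```bash
python3 chk.py | egrep "^t|side|scene|blue 0.[2-9]|px .28[24]|s .*33[0-9]|a 31"
```

```text
t 19.1 tcp [0.4745 0.0555 0.0309] F [-0.1 -0.3  0.3] need [ 0.0005 -0.0015  0.0001] tool units [-0.013  0.009 -0.014]
side
comp 1035 px [279 172  24  69] blue 0.3 zmed 0.208 c [618.3  56.5] s [186.2  50.2] a 2.59
comp 4065 px [303 176 131 139] blue 0.0 zmed 0.208 c [713.8 235. ] s [461.8 223.1] a 31.12
scene
comp 1199 px [257 179  52  72] blue 0.31 zmed 0.208 c [622.1  57.1] s [185.9  50.2] a 2.49
comp 2449 px [279 193  90 149] blue 0.0 zmed 0.208 c [694.4 179. ] s [336.4 152.4] a 1.24
comp 781 px [284 204  40  57] blue 0.0 zmed 0.208 c [629.7 126.3] s [151.   33.9] a 1.26
side
comp 352 px [279 172  24  69] blue 0.9 zmed 0.215 c [617.6  56.5] s [187.7  50.1] a 2.56
comp 4062 px [303 176 133 139] blue 0.0 zmed 0.208 c [713.8 234.8] s [463.  223.3] a 31.02
comp 689 px [282 182  17  56] blue 0.0 zmed 0.208 c [626.9  56.9] s [150.8  34.2] a 2.54
scene
comp 1203 px [257 179  52  72] blue 0.31 zmed 0.208 c [622.4  57. ] s [185.2  50.5] a 2.57
comp 3271 px [279 193  90 149] blue 0.0 zmed 0.208 c [694.8 179. ] s [335.6 152.6] a 1.25
comp 777 px [284 204  40  56] blue 0.0 zmed 0.208 c [629.9 126.3] s [150.5  34. ] a 1.18
```

>>> {"op": "arm_command", "data": {"series": [[[0,-0.1,-0.02],[0,0,0],85.4],[[0,-0.184,-0.035],[0,0,0],85.4],[[0,-0.184,-0.035],[0,0,0],85.4],[[0,-0.184,-0.035],[0,0,0],85.4],[[-0.07,0.093,-0.486],[0,0,0],85.4],[[-0.07,0.093,-0.486],[0,0,0],85.4],[[-0.07,0.093,-0.486],[0,0,0],85.4],[[-0.07,0.093,-0.486],[0,0,0],85.4],[[0,0,0],[0.2,0,0],85.4],[[0,0,0],[0.2,0,0],85.4],[[0,0,0],[0,0,0],85.4]]}}

```text
time: 20.68
tcp_pos: [0.4249, -0.0646, 0.1201]
ee_rot: [0.644, 0.662, 0.267, -0.275]
force: [-0.9, 0.6, -0.4]
width: 1.003
grip_force: 0.0
```

```bash
python3 -c "
from plan import *
plan([.620,-.06,.021],45,1.25,'side')"
```

```text
t 20.68 tcp [ 0.4249 -0.0646  0.1201] F [-0.9  0.6 -0.4]
world shift [ 0.1951  0.0046 -0.0991]  tool units now [-0.941  2.602  0.926] tool units after turn [-0.932  2.601  0.938]
turn units [-0.008 -0.002  0.006] deg 0.31
xw unit->tool [-0.015  1.    -0.015]
yw unit->tool [0.707 0.022 0.707]
zw unit->tool [ 0.707  0.    -0.707]
```

>>> {"op": "arm_command", "data": {"series": [[[0,0.43,0],[0,0,0],85.4],[[0,0.43,0],[0,0,0],85.4],[[0,0.43,0],[0,0,0],85.4],[[0,0.43,0],[0,0,0],85.4],[[0,0.43,0],[0,0,0],85.4],[[0,0.44,0],[0,0,0],85.4],[[-0.235,0,0.235],[0,0,0],85.4],[[-0.235,0,0.235],[0,0,0],85.4],[[-0.235,0,0.235],[0,0,0],85.4],[[-0.235,0,0.235],[0,0,0],85.4],[[0,0,0],[0,0,0],85.4]]}}

```text
time: 22.05
tcp_pos: [0.6165, -0.0599, 0.0178]
ee_rot: [0.645, 0.66, 0.266, -0.277]
force: [0.4, -0.1, -0.0]
width: 1.001
grip_force: 0.0
```

```bash
python3 -c "
from plan import *
plan([.622,.018,.021],45,1.25,'side')"
```

```text
t 22.05 tcp [ 0.6165 -0.0599  0.0178] F [ 0.4 -0.1 -0. ]
world shift [0.0055 0.0779 0.0032]  tool units now [0.761 0.099 0.704] tool units after turn [0.763 0.096 0.703]
turn units [-0.011 -0.005 -0.003] deg 0.38
xw unit->tool [-0.015  1.    -0.015]
yw unit->tool [0.707 0.022 0.707]
zw unit->tool [ 0.707  0.    -0.707]
```

>>> {"op": "arm_command", "data": {"series": [[[0.155,0.02,0.14],[-0.01,0,0],85.4],[[0.155,0.02,0.14],[0,0,0],85.4],[[0.155,0.02,0.14],[0,0,0],85.4],[[0.15,0.02,0.14],[0,0,0],85.4],[[0.145,0.015,0.14],[0,0,0],85.4],[[0.038,0.001,0.038],[0,0,0],85.4],[[0.038,0.001,0.038],[0,0,0],85.4],[[0.038,0.001,0.038],[0,0,0],85.4],[[0.038,0.001,0.038],[0,0,0],85.4],[[0,0,0],[0,0,0],85.4]]}}

```text
time: 23.3
tcp_pos: [0.6239, 0.0341, 0.0235]
ee_rot: [0.645, 0.661, 0.269, -0.273]
force: [0.4, 0.3, 0.8]
width: 0.998
grip_force: 0.0
```

```bash
python3 -c "
from plan import *
plan([.622,.041,.021],45,1.25,'side')"; python3 chk.py | egrep "side|scene|blue 0.[2-9]|px .28[0-4]|s .*33[0-9]|a 31"
```

```text
t 23.3 tcp [0.6239 0.0341 0.0235] F [0.4 0.3 0.8]
world shift [-0.0019  0.0069 -0.0025]  tool units now [ 0.042 -0.023  0.089] tool units after turn [ 0.042 -0.023  0.089]
turn units [ 0.002 -0.002  0.004] deg 0.14
xw unit->tool [-0.015  1.    -0.015]
yw unit->tool [0.707 0.022 0.707]
zw unit->tool [ 0.707  0.    -0.707]
side
comp 1045 px [282 173  26  69] blue 0.31 zmed 0.208 c [618.2  67.7] s [187.2  50.2] a 1.3
scene
comp 382 px [260 182  53  63] blue 0.89 zmed 0.214 c [622.1  68.2] s [186.2  50.1] a 1.3
comp 3189 px [295 193  74 149] blue 0.0 zmed 0.208 c [695.1 179.5] s [335.5 152.2] a 1.5
comp 776 px [284 204  40  56] blue 0.0 zmed 0.208 c [629.2 126.3] s [151.7  33.9] a 1.28
side
comp 1050 px [282 173  26  69] blue 0.31 zmed 0.208 c [618.   67.5] s [188.1  50.1] a 1.33
scene
comp 1185 px [260 182  53  71] blue 0.31 zmed 0.208 c [622.5  68.2] s [185.9  50.1] a 1.27
comp 3284 px [279 193  90 149] blue 0.0 zmed 0.208 c [694.9 178.9] s [335.5 152.4] a 1.29
comp 780 px [284 204  40  56] blue 0.0 zmed 0.208 c [629.7 126.3] s [150.8  34. ] a 1.23
```

>>> {"op": "arm_command", "data": {"series": [[[0.017,0,0.021],[0,0,0],85.4],[[0.017,0,0.021],[0,0,0],85.4],[[0.017,0,0.021],[0,0,0],85.4],[[0.009,0,0.01],[0,0,0],85.4]]}}

```text
time: 24.0
tcp_pos: [0.6238, 0.0409, 0.0229]
ee_rot: [0.646, 0.661, 0.269, -0.273]
force: [0.7, -3.4, 2.3]
width: 0.999
grip_force: 1.3
```

```bash
python3 chk.py | egrep "^t |side|scene|blue 0.[2-9]|px .28[0-4]|s .*33[0-9]|a 31"
```

```text
t 24.0 tcp [0.6238 0.0409 0.0229] F [ 0.7 -3.4  2.3] need [-0.1488  0.0131  0.0081] tool units [ 0.234 -1.98   0.075]
side
scene
comp 2832 px [262 183 106 159] blue 0.11 zmed 0.209 c [695.2 153.4] s [336.  203.6] a 1.27
comp 781 px [284 204  40  56] blue 0.0 zmed 0.208 c [629.8 126.3] s [150.6  34. ] a 1.19
side
scene
comp 3668 px [262 183 107 159] blue 0.09 zmed 0.208 c [695.4 153.4] s [335.5 203.6] a 1.28
comp 779 px [284 204  40  56] blue 0.0 zmed 0.208 c [629.5 126.3] s [150.9  34. ] a 1.21
```

>>> {"op": "arm_command", "data": {"series": [[[0.006,0,0.006],[0,0,0],85.4],[[0,0,0],[0,0,0],85.4]]}}

```text
time: 24.45
tcp_pos: [0.6237, 0.0414, 0.0228]
ee_rot: [0.646, 0.661, 0.269, -0.273]
force: [-0.9, -0.9, -0.0]
width: 0.997
grip_force: 0.7
```

```bash
cat > chk2.py <<'E'
from h import *
s=sense(); print(s["time"],s["tcp_pos"].round(4) if hasattr(s["tcp_pos"],"round") else s["tcp_pos"],np.round(s["force"],1))
W=[]
for i in range(3):
    im,w=cloud("scene",'pics/scene9.png'); hsv=cv2.cvtColor(im,cv2.COLOR_RGB2HSV); z=w[...,2]
    c,sn=np.cos(np.radians(1.25)),np.sin(np.radians(1.25)); U=w[...,0]*c+w[...,1]*sn; V=-w[...,0]*sn+w[...,1]*c
    top=(z>.19)&(z<.232)&(U>.5)&(U<.75); blue=(hsv[...,0]>105)&(hsv[...,0]<130)&(hsv[...,1]>110)&top
    bu,bv=U[blue],V[blue]; g=top&~blue&(V>bv.max()+.002)&(V<bv.max()+.15); 
    rc=cv2.minAreaRect((np.stack([w[blue][:,0],w[blue][:,1]],1)*1000).astype(np.float32))
    W.append([bu.min(),bv.min(),bv.max(),U[g].min(),V[g].min(),rc[2]])
    print("blue rect",np.round(rc[0],1),np.round(rc[1],1),round(rc[2],2))
print(np.round(np.median(W,0),4))
E
python3 chk2.py; python3 chk.py | egrep "scene|blue 0.[01]|px .28[0-4]|s .*33[0-9]"
```

```text
24.45 [0.6237 0.0414 0.0228] [-0.9 -0.9 -0. ]
blue rect [ 646.1 -374.6] [223.1 950. ] 1.29
blue rect [ 646.  -373.4] [222.8 947.8] 1.37
blue rect [ 644.8 -377.1] [224.2 955. ] 1.36
[ 0.5265 -0.8637  0.0864  0.5309  0.0885  1.3639]
comp 5069 px [285 173 149 142] blue 0.07 zmed 0.208 c [714.8 209.7] s [486.4 265.7] a 31.15
comp 63 px [186 187  11  19] blue 0.0 zmed 0.221 c [ 641.4 -222.4] s [56.6 11.7] a 37.01
comp 553 px [214 188  41  34] blue 0.0 zmed 0.196 c [650.3 -89.3] s [ 64.5 131.3] a 67.33
comp 98 px [210 243  11  17] blue 0.0 zmed 0.19 c [ 772.7 -131.4] s [44.7 15.7] a 35.74
scene
comp 714 px [200 170  53  36] blue 0.0 zmed 0.199 c [652.2 -91.6] s [ 79.1 130.2] a 73.05
comp 2690 px [278 183  90 159] blue 0.07 zmed 0.209 c [695.2 153.6] s [336.  203.1] a 1.27
comp 779 px [267 194  40  56] blue 0.0 zmed 0.208 c [630.   75.5] s [151.6  34.2] a 1.23
comp 771 px [284 204  40  56] blue 0.0 zmed 0.208 c [629.9 126.3] s [150.5  34. ] a 1.25
comp 832 px [301 213  40  58] blue 0.0 zmed 0.208 c [628.7 176.9] s [151.3  34.1] a 1.19
comp 101 px [189 217   6  18] blue 0.0 zmed 0.191 c [ 775.7 -130.8] s [44.5 13.9] a 35.56
comp 5079 px [285 173 150 142] blue 0.07 zmed 0.208 c [714.2 209.3] s [487.2 267.2] a 30.96
comp 540 px [213 188  42  34] blue 0.0 zmed 0.197 c [651.6 -89.9] s [ 66.9 132.9] a 66.88
comp 61 px [186 189  11  17] blue 0.0 zmed 0.222 c [ 642.5 -221.1] s [54.7 13. ] a 35.77
comp 97 px [210 243  11  17] blue 0.0 zmed 0.191 c [ 773.  -131.2] s [43.5 15.7] a 36.12
scene
comp 702 px [202 170  50  36] blue 0.0 zmed 0.198 c [650.6 -89.6] s [ 77.7 126.5] a 75.84
comp 3658 px [263 183 106 159] blue 0.09 zmed 0.208 c [695.4 153.5] s [335.4 203.5] a 1.21
comp 777 px [267 194  40  56] blue 0.0 zmed 0.208 c [630.4  75.6] s [150.7  34.1] a 1.3
comp 779 px [284 204  40  56] blue 0.0 zmed 0.208 c [629.7 126.3] s [150.6  33.9] a 1.28
comp 102 px [189 217   6  18] blue 0.0 zmed 0.191 c [ 775.9 -130.7] s [44.7 13.9] a 35.43
```

>>> {"op": "arm_command", "data": {"series": [[[0.006,0,0.006],[0,0,0],85.4]]}}

```text
time: 24.92
tcp_pos: [0.6238, 0.042, 0.0228]
ee_rot: [0.646, 0.661, 0.269, -0.273]
force: [-0.5, -1.0, 0.9]
width: 1.003
grip_force: 0.8
```

>>> {"op": "arm_command", "data": {"series": [[[0.004,0,0.004],[0,0,0],85.4]]}}

```text
time: 25.05
tcp_pos: [0.6238, 0.0423, 0.0228]
ee_rot: [0.646, 0.661, 0.269, -0.273]
force: [-0.1, -4.7, 0.7]
width: 0.995
grip_force: 2.0
```

```bash
cat > pap.py <<'E'
from h import *
A=[]
for i in range(6):
    im,w=cloud("scene",'pics/scene9.png'); z=w[...,2]; hsv=cv2.cvtColor(im,cv2.COLOR_RGB2HSV)
    m=((z>.175)&(z<.232)&(hsv[...,1]<50)&(hsv[...,2]>120)&(w[...,0]>.5)&(w[...,0]<.75)&(w[...,1]>0)).astype(np.uint8)
    n,l,st,_=cv2.connectedComponentsWithStats(m,connectivity=4); r=[]
    for k in range(1,n):
        if 500<st[k,4]<1000:
            p=w[l==k]; r.append(p[:,:2].mean(0))
    r=sorted(r,key=lambda q:q[1])
    if len(r)>=3: A.append(r[:3])
A=np.mean(A,0)*1000; print(sense()["time"],np.round(sense()["force"],1)); print(A.round(2)); print(np.diff(A,axis=0).round(2))
E
python3 pap.py
```

```text
25.35 [-0.3 -3.5  0.7]
[[632.69  76.55]
 [631.87 126.33]
 [630.55 176.3 ]]
[[-0.83 49.78]
 [-1.32 49.97]]
```

>>> {"op": "arm_command", "data": {"series": [[[0.004,0,0.004],[0,0,0],85.4]]}}

```text
time: 25.48
tcp_pos: [0.6238, 0.0427, 0.0228]
ee_rot: [0.646, 0.661, 0.269, -0.273]
force: [0.4, -4.6, 0.7]
width: 1.0
grip_force: 2.0
```

```bash
python3 pap.py
```

```text
25.775 [ 0.7 -3.9 -0.6]
[[632.66  76.98]
 [631.82 126.81]
 [630.52 176.32]]
[[-0.84 49.83]
 [-1.29 49.51]]
```

Row3 gave by 0.4 mm together with the blue binder, so contact is confirmed. I back off straight and rise.

>>> {"op": "arm_command", "data": {"series": [[[-0.05,0,-0.05],[0,0,0],85.4],[[-0.15,0,-0.15],[0,0,0],85.4],[[-0.25,0,-0.25],[0,0,0],85.4],[[-0.25,0,-0.25],[0,0,0],85.4],[[-0.1,0,-0.25],[0,0,0],85.4],[[0.1,0,-0.3],[0,0,0],85.4],[[0.1,0,-0.3],[0,0,0],85.4],[[0.1,0,-0.3],[0,0,0],85.4],[[0,0,0],[0,0,0],85.4]]}}

```text
time: 26.9
tcp_pos: [0.6271, -0.0836, 0.0961]
ee_rot: [0.646, 0.661, 0.269, -0.272]
force: [0.9, 0.2, -0.4]
width: 0.998
grip_force: 0.0
```

```bash
python3 pap.py; python3 -c "
from h import *
cloud('side','pics/side9.png'); a=cv2.imread('pics/side9.png'); b=cv2.resize(a[140:290,240:400],None,fx=2.4,fy=2.56); cv2.imwrite('pics/f.png',np.hstack([cv2.resize(a,(400,384)),b]))"
```

```text
27.2 [ 0.1  0.4 -0. ]
[[632.71  77.  ]
 [631.77 126.89]
 [630.51 176.32]]
[[-0.94 49.89]
 [-1.26 49.43]]
```

View pics/f.png

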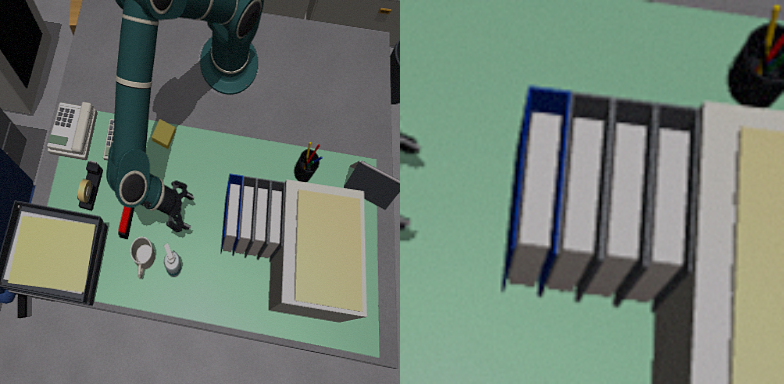

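The blue binder (crop px (545,190)) sits against the last grey binder, with its spine edge (px 530–570, 88–92) on the line of the grey spines. The bystanders have not moved and the gripper is clear.

```bash
python3 -c "
from station import *
print(job_done())"
```

```text
the job is handed in; nothing more can be done
None
```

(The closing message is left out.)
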